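# Bolt the strongbox through its slotted locking disc

### The arm

A 7-joint arm with a two-finger parallel gripper is mounted at the origin on a cart in front of the work surface, level with it; the furniture and walls round the work are solid. World frame = base frame: x ahead of the robot, y to its left, z up, the work surface at z = 0. Lengths are in m, angles in degrees, forces in N, time in s.
With the tool pointing down it reaches from about 0.425 to 0.975 m from the base axis. Payload 16.7 kg.
Tool frame: the origin (TCP) lies at the very end of the fingers, on their centre line; the grasp point (between the pads) lies 19 mm behind it; z points along the fingers, x is the direction in which the jaws open and shut, and the axes are right-handed (so a half turn about z gives the same grasp; the last joint's range is limited). The gripper opens to 85 mm and grips with 20 to 120 N. Pads are 22 mm wide; open, the fingers measure 114 mm over their backs; the gripper's body (76 mm by 85 mm) begins 54 mm behind the grasp point. The pads swing forward as they close: fully open they stand 13 mm farther back than shut.
Start: joints at [61.106, 24.414, 4.234, 92.017, -1.954, 63.644, -3.845], TCP at [0.234, -0.633, 0.202] pointing down, gripper open.
Joint ranges: [-163.25, 163.25], [-28.42, 122.38], [-70.27, 78.77], [12.13, 141.07], [-58.53, 238.53], [9.26, 117.41], [-156.51, 156.51]. Speed limits (degrees/s): [108.29, 108.29, 136.94, 136.94, 172.46, 172.46, 172.46].

### API

Orientations are given as a 3x3 rotation matrix whose columns are the frame's x, y, z axes.
In Python, from station import env gives the robot as it stands.
- The arm moves only by the tool drive_tool, never from a script. Its argument "commands" is a list of rows, each an object with "offset": the shift along the tool's x, y, z in mm, a list of three; "turn": the turn, a rotation vector about the tool's x, y, z in rad, a list of three; "jaw": the closure, from 0 (fully open) to 1 (shut). In form: [{"offset": [dx, dy, dz], "turn": [ax, ay, az], "jaw": jaw}, ...]. A call has 1 to 10 rows; each row is the pose to reach, as a shift and turn from the pose commanded when the call began, along the tool's axes at that moment; what a row does not reach only later rows make up. A row lasts 1/12 s, in which the tool goes at most 41.7 mm and 7.16 degrees, less where a joint would pass 70% of its speed; a pose out of reach is approached as far as the arm can. A call with a gripper value outside its range is refused whole. The fingers move at their own pace and stop on an object; "force" is the grip in N (left out, the last holds). Time passes only in rows, so rows that repeat a pose let the fingers close. It gives the time, the measured TCP pose, the force and the opening at its end, in the units of the state.
- env.sense(): the state, without advancing time (a new reading comes with each control period).
- env.read_camera(name): name is "scene" or "top" or "wrist"; returns the picture (480x640x3 uint8, blue, green, red); there is no depth.
- env.camera_params(name): a dict with "fx", "fy", "cx", "cy" (pixels), "world_from_camera" (4x4, takes a point from camera to world coordinates). Camera axes: x right, y down, z forward; pixel columns grow to the right and rows downward; lengths in m; the calibration is good to about 2 mm. A picture is of the moment at which its call begins: read the wrist's pose just before it. camera_params takes no time and is no camera call; for the wrist camera it gives the pose at the moment of the call.
- env.sign_off(): hands the job in, once; it reports no verdict.
The state is a dict: "time_s": time; "joint_pos": joint angles; "dq": joint speeds; "joint_efforts": joint torques, N m; "ee_pos": TCP position; "eef_rot": TCP orientation; "contact_force": force on the tool from outside, world axes, zero at the start; "moment": the same for the moment, N m; "finger_gap": finger opening in m.
Only numpy, scipy, OpenCV 4.12 (cv2) and the standard library are available. Lean on these libraries where they do the work, as an engineer would, in place of code of your own. Each camera call takes 0.05 s, during which the arm holds its last target. There are 200 camera calls.

### The job

Bolt the grey strongbox on the desk: with the fingertips, turn the slotted locking disc by its upright pin (either way round) until its slot lines up with the steel bar, then gently push the bar by its upright end plate through the slot and into the keeper, fully home. Only push: do not pinch or lift the bar or the pin, and leave the small things standing around and on the box where they are.

Things in the scene. Friction and masses are not known exactly. Their poses are not given: they have to be found in the camera images.
- strongbox: Low grey steel box, 118 x 295 mm, lid top 48 mm above the desk, fixed to it; place and yaw vary. Origin: on the desk straight under the disc's axis. It reaches from x = -59 to +59 mm and y = -216 to +79 mm. Along x = 0 on the lid: a channel with 8 mm high rails (y -210 to -50), a guide staple (y -72 to -46), the disc, the keeper staple (y 45 to 66). The bar slides toward +y.
- disc (a joint): Angle of the slotted disc, rad, counter-clockwise from above, range -0.35 to 3.49, starts 0.6 to 2.54. At 0 and at 3.14 the slot lies along the box's y axis, in line with the bar; either will do, and up to 0.15 off the bar's nose draws it in. In between the disc blocks the bar. It turns stiffly (about 2 N at the pin) and stays where it is left.
- slot_mid (a point): Centre of the disc's top face, 66 mm above the desk (both staples: 67 mm). The dark steel disc is 76 mm across and 18 mm thick; an 18 mm wide slot, flared at its mouths, runs right across it.
- pin_top (a point): Centre of the top, 93 mm above the desk, of the disc's only upright pin: 10 mm across, 28 mm from the disc's axis, square to the slot; free to be pushed from 69 mm above the desk up. With the disc at 0 it is on the box's +x side of the axis, at 1.57 on the +y side, at 3.14 on the -x side.
- bar: Loose steel bar (0.15 to 0.31 kg) in the channel, 12 mm wide, 14 high, 136 long, nose tapered to 5 mm. Origin: tip of the nose, at its underside, 48 mm above the desk; its y axis points to the nose, toward the disc. The nose starts at box y = -66 to -46 mm and is fully home at box y = +56 mm, where the end plate meets the guide staple. It slides with 1 to 2 N.
- bar_push (a point): Centre of the rear (-y) face of the upright end plate at the tail of the bar, about 80 mm above the desk. The plate is 44 mm wide (x), 8 mm thick (y), from 60 to 92 mm above the desk. This face lies 136 mm behind the nose tip: at box y = -80 mm when the bar is home.
- eraser: Eraser in a sleeve, 23 x 55 x 13 mm, lying on the box's lid on the +x side of the channel; origin centre of its underside. Bystander.
- glue_stick: Glue stick standing upright behind the box (+x side), 28 mm across, 94 mm tall; origin centre of its underside. Bystander.
- binder_clip: Black binder clip, 22 x 32 x 34 mm, behind the box; origin centre of its underside. Bystander.
- stapler: Red and black stapler, 150 x 34 x 42 mm, in front of the box (-x side) and alongside it; origin centre of its underside. Bystander.
- tape_measure: Yellow tape measure, 60 x 66 x 31 mm, behind the box toward its hinge end; origin centre of its underside. Bystander.
- calculator: Calculator, 201 x 148 x 38 mm, on the green desk to the left; origin centre of its underside. Bystander.
Things that resemble listed ones, but are neither listed nor needed, are in the scene too. There is more than one size of the bar; the one meant has the size given above.

How it is judged:
By the outcome, as a careful person would: the job done as asked, in the order asked, and still so for the second after the job is handed in, with the robot touching nothing.
It also fails if it takes over 42 s, if anything falls off the work surface, if the arm or the gripper's body presses on something with over 40 N, if the wrist force passes 120 N, or if a joint passes its speed limit or range.

## Working session

There is one attempt and no reset: what is moved stays moved. The work goes in short steps, Python scripts to look and compute and a tool call to move; the robot and the scene stay as the last step left them, time stands still between calls to the robot, and variables do not carry over. Pictures are saved under pics/ and viewed, about 8 in all and at most 12, crops included, and the job is handed in when it is done.

Besides the shell and the picture viewer there is one more tool, called as name(argument=value, ...), one argument or row to a line, values as JSON. drive_tool: Moves the arm, as the interface text tells. Its arguments: {"type":"object","properties":{"commands":{"type":"array","items":{"type":"object","properties":{"offset":{"type":"array","items":{"type":"number"}},"turn":{"type":"array","items":{"type":"number"}},"jaw":{"type":"number"}}}},"force":{"type":"number"}},"required":["commands"]}

```bash
mkdir -p pics; ls; python3 - <<'E'
from station import env
import cv2
for n in("scene","top"):
    cv2.imwrite(f"pics/{n}0.png",env.read_camera(n)); p=env.camera_params(n); print(n,p["fx"],p["cx"],p["cy"],p["world_from_camera"].round(3).tolist() if hasattr(p["world_from_camera"],"round") else p)
s=env.sense(); print(s["time_s"],s["ee_pos"],s["eef_rot"],s["finger_gap"])
E
```

```text
pics
scene 559.1273961847305 317.75152447180716 239.46212614908924 [[0.741, -0.304, 0.599, -0.296], [-0.672, -0.327, 0.665, -1.028], [-0.006, -0.895, -0.447, 0.676], [0.0, 0.0, 0.0, 1.0]]
top 519.9837494535413 314.0275774914787 238.69340893724456 [[0.044, -0.972, 0.232, 0.245], [-0.999, -0.042, 0.01, -0.128], [0.0, -0.232, -0.973, 1.278], [0.0, 0.0, 0.0, 1.0]]
0.1 [ 0.23430767 -0.63259974  0.20098932] [[ 3.47352196e-01 -9.37734616e-01 -4.91631368e-04]
 [-9.37734039e-01 -3.47352531e-01  1.04498699e-03]
 [-1.15068987e-03  9.80409416e-05 -9.99999333e-01]] 0.08558331355964469
```

View pics/top0.png

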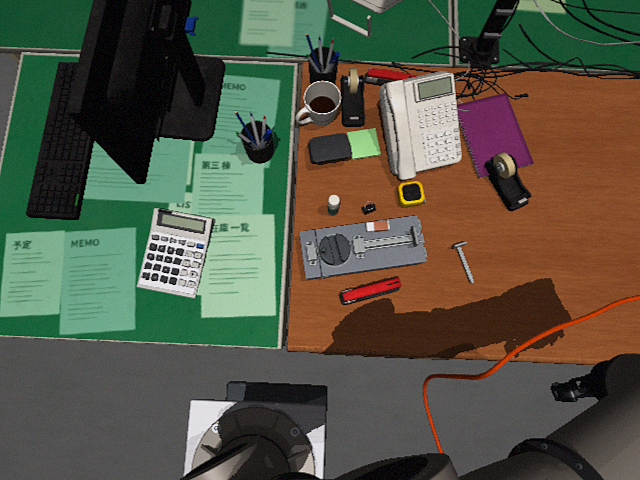

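View pics/scene0.png

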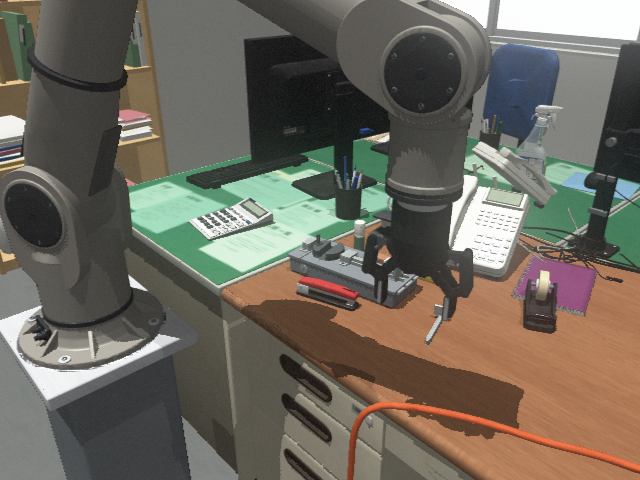

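The top view shows the strongbox at about (363,247), the disc at (335,248), and the bar in the channel with its plate at about (417,237). A loose look-alike bar lies on the desk at (463,262). The bar candidates are the one in the channel (390,241) and the one on the desk (463,262), and I choose the one in the channel. The round candidates are the disc (335,248) and the tape dispensers (352,90) and (507,165). Next I'll check a close crop.

```bash
cat > h.py <<'E'
import numpy as np, cv2
from station import env
def ray(n,uv,z,P=None):
    p=P or env.camera_params(n); T=np.array(p["world_from_camera"])
    d=T[:3,:3]@np.array([(uv[0]-p["cx"])/p["fx"],(uv[1]-p["cy"])/p["fy"],1]); o=T[:3,3]
    return o+d*(z-o[2])/d[2]
def proj(n,X):
    p=env.camera_params(n); T=np.array(p["world_from_camera"]); c=T[:3,:3].T@(np.array(X)-T[:3,3])
    return np.array([p["fx"]*c[0]/c[2]+p["cx"],p["fy"]*c[1]/c[2]+p["cy"]])
def crop(img,u,v,w,h,k,f):
    cv2.imwrite(f,cv2.resize(img[v:v+h,u:u+w],None,fx=k,fy=k,interpolation=cv2.INTER_CUBIC))
E
python3 - <<'E'
from h import *
a=cv2.imread("pics/top0.png"); crop(a,290,195,150,112,5,"pics/c1.png")
E
```

```text
(no output)
```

View pics/c1.png

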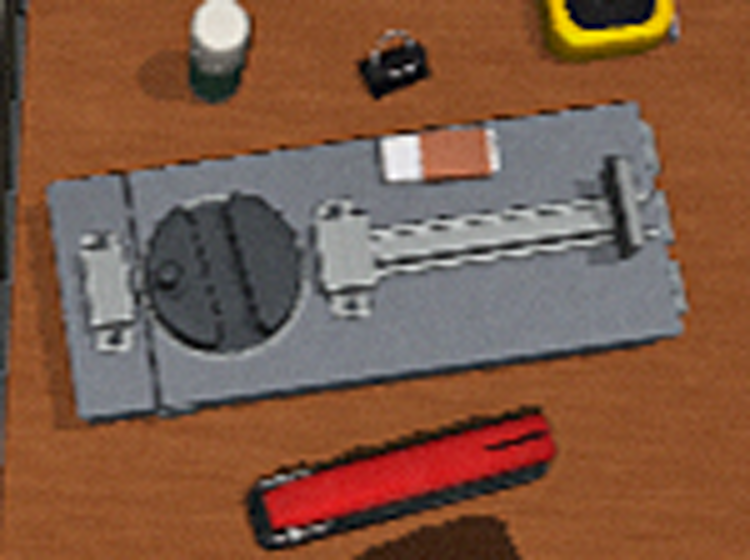

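The crop shows the disc centre at crop (226,272), the pin at about (170,272) on the +y side, and the slot across the bar. The plate is at about (625,208). The bar has the right thickness and sits in the channel, so the choice is confirmed.

```bash
python3 - <<'E'
from h import *
f=lambda u,v,z:ray("top",(290+(u+.5)/5-.5,195+(v+.5)/5-.5),z)
C=[f(48,185,.048),f(635,104,.048),f(683,330,.048),f(82,415,.048)]
for c in C: print("corner",c.round(4))
print([np.linalg.norm(C[i]-C[(i+1)%4]).round(4) for i in range(4)])
L=np.array([[59,79],[59,-216],[-59,-216],[-59,79]])/1e3
A=L-L.mean(0);W=np.array(C)[:,:2];B=W-W.mean(0)
th=np.arctan2((A[:,0]*B[:,1]-A[:,1]*B[:,0]).sum(),(A*B).sum());R=np.array([[np.cos(th),-np.sin(th)],[np.sin(th),np.cos(th)]])
o=W.mean(0)-R@L.mean(0); print("yaw",np.degrees(th),"origin",o)
d=f(226,272,.066);print("disc",d, "pin sees",f(170,272,.093),"staples",f(110,290,.067),f(343,258,.067),"plate",f(620,160,.092),f(630,255,.092))
for n,q in(("pin",f(170,272,.093)),("disc",d),("plateL",f(612,160,.092)),("plateR",f(628,250,.092)),("st1",f(108,290,.067)),("st2",f(345,252,.067)),("eraser",f(438,152,.061)),("glue",f(220,22,.094)),("st",f(400,475,.042)),("s1",f(268,495,.042)),("s2",f(548,430,.042))):
    print(n,(R.T@(q[:2]-o)*1e3).round(1))
E
```

```text
corner [ 0.5544 -0.0781  0.048 ]
corner [ 0.6081 -0.3644  0.048 ]
corner [ 0.4958 -0.3872  0.048 ]
corner [ 0.4419 -0.1     0.048 ]
[np.float64(0.2913), np.float64(0.1145), np.float64(0.2922), np.float64(0.1146)]
yaw 10.709208493970813 origin [ 0.51233705 -0.16512432]
disc [ 0.51085832 -0.16580145  0.066     ] pin sees [ 0.50379345 -0.13885721  0.093     ] staples [ 0.4994696  -0.11091747  0.067     ] [ 0.51990911 -0.22132746  0.067     ] plate [ 0.56728838 -0.3487983   0.092     ] [ 0.52152279 -0.35343273  0.092     ]
pin [-3.5 27.4]
disc [-1.6 -0.4]
plateL [  20.4 -187. ]
plateR [ -23.5 -186.3]
st1 [-2.4 56.6]
st2 [ -0.2 -58.1]
eraser [  43.6 -111.4]
glue [113.6 -14.1]
st [-106.5  -69.3]
s1 [-106.9   -5.4]
s2 [ -95.2 -143.2]
```

```bash
cat >> h.py <<'E'
from scipy.spatial.transform import Rotation as Ro
O=np.array([.511,-.1655]); YAW=10.7
def go(pts):
    """pts: (box x mm, box y mm, z mm, tool turn deg CW from tool x = box -y)"""
    s=env.sense(); p=np.array(s["ee_pos"]); M=np.array(s["eef_rot"]); B=Ro.from_euler('z',YAW,degrees=True).as_matrix()
    b=B.T@(p-np.r_[O,0])*1e3
    print("t %.2f box"%s["time_s"],b.round(1),"F",(B.T@s["contact_force"]).round(1),"gap %.3f"%s["finger_gap"],"q7",np.round(s["joint_pos"][-1],1))
    D=np.array([[0,-1,0],[-1,0,0],[0,0,-1.]])  # tool axes in box frame
    for x,y,z,a in pts:
        T=B@Ro.from_euler('z',-a,degrees=True).as_matrix()@D
        w=np.r_[O,0]+B@np.array([x,y,z])/1e3
        print((x,y,z,a),"off",(M.T@(w-p)*1e3).round(1).tolist(),"turn",Ro.from_matrix(M.T@T).as_rotvec().round(3).tolist())
E
python3 -c "
from h import *
go([(-32,28,180,0)])"
```

```text
t 0.10 box [-358.6 -407.6  201. ] F [-0.2  0.5  0.4] gap 0.086 q7 -3.8
(-32, 28, 180, 0) off [-374.8, -394.8, 21.4] turn [0.0, 0.001, 0.168]
```

drive_tool(
  commands=[
    {"offset":[-375,-395,21],"turn":[0,0.001,0.168],"jaw":1},
    {"offset":[-375,-395,21],"turn":[0,0.001,0.168],"jaw":1},
    {"offset":[-375,-395,21],"turn":[0,0.001,0.168],"jaw":1},
    {"offset":[-375,-395,21],"turn":[0,0.001,0.168],"jaw":1},
    {"offset":[-375,-395,21],"turn":[0,0.001,0.168],"jaw":1},
    {"offset":[-375,-395,21],"turn":[0,0.001,0.168],"jaw":1},
    {"offset":[-375,-395,21],"turn":[0,0.001,0.168],"jaw":1},
    {"offset":[-375,-395,21],"turn":[0,0.001,0.168],"jaw":1},
    {"offset":[-375,-395,21],"turn":[0,0.001,0.168],"jaw":1},
    {"offset":[-375,-395,21],"turn":[0,0.001,0.168],"jaw":1},
  ],
  force=20,
)

```text
time_s: 0.93
ee_pos: [0.4183, -0.2573, 0.1855]
eef_rot: [[0.186, -0.983, 0.0], [-0.983, -0.186, -0.001], [0.001, -0.0, -1.0]]
contact_force: [1.4, -0.9, -0.4]
finger_gap: 0.0002
```

```bash
python3 -c "
from h import *
go([(-32,28,180,0)])"
```

```text
t 0.93 box [-108.1  -73.   185.5] F [ 1.3 -1.2 -0.4] gap 0.000 q7 -56.5
(-32, 28, 180, 0) off [-101.0, -76.1, 5.4] turn [-0.0, -0.001, -0.0]
```

```bash
python3 -c "
from h import *
go([(30,28,150,0)])"
```

```text
t 0.93 box [-108.1  -73.   185.5] F [ 1.3 -1.2 -0.4] gap 0.000 q7 -56.5
(30, 28, 150, 0) off [-101.0, -138.1, 35.4] turn [-0.0, -0.001, -0.0]
```

drive_tool(
  commands=[
    {"offset":[-101,-138,35],"turn":[0,-0.001,0],"jaw":1},
    {"offset":[-101,-138,35],"turn":[0,-0.001,0],"jaw":1},
    {"offset":[-101,-138,35],"turn":[0,-0.001,0],"jaw":1},
    {"offset":[-101,-138,35],"turn":[0,-0.001,0],"jaw":1},
    {"offset":[-101,-138,35],"turn":[0,-0.001,0],"jaw":1},
    {"offset":[-101,-138,35],"turn":[0,-0.001,0],"jaw":1},
    {"offset":[-101,-138,35],"turn":[0,-0.001,0],"jaw":1},
    {"offset":[-101,-138,35],"turn":[0,-0.001,0],"jaw":1},
  ],
)

```text
time_s: 1.6
ee_pos: [0.5342, -0.1353, 0.1504]
eef_rot: [[0.185, -0.983, -0.001], [-0.983, -0.185, -0.0], [0.0, 0.001, -1.0]]
contact_force: [-0.2, 0.0, 0.3]
finger_gap: -0.0002
```

```bash
python3 - <<'E'
from h import *
go([(30,28,74,0)])
p=env.camera_params("wrist"); print(np.array(p["world_from_camera"]).round(3).tolist(),p["fx"])
cv2.imwrite("pics/w1.png",env.read_camera("wrist"))
E
```

```text
t 1.60 box [ 28.4  25.3 150.4] F [-0.2  0.   0.3] gap -0.000 q7 -75.8
(30, 28, 74, 0) off [-2.7, -1.6, 76.4] turn [0.001, -0.0, -0.001]
[[0.184, -0.945, -0.271, 0.602], [-0.983, -0.178, -0.05, -0.122], [-0.001, 0.276, -0.961, 0.323], [0.0, 0.0, 0.0, 1.0]] 374.3927177677774
```

View pics/w1.png

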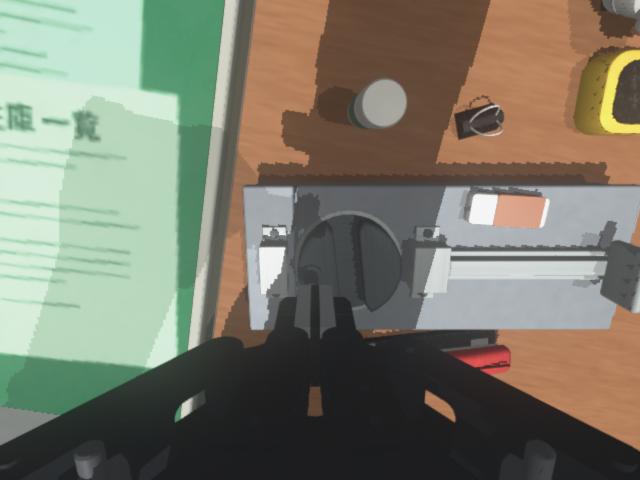

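The wrist view shows the disc centred at about (350,262), the slot still across the bar, the pin beside the fingertips at about (312,272), and the plate at (625,275).

```bash
python3 - <<'E'
from h import *
B=Ro.from_euler('z',YAW,degrees=True).as_matrix()
for n,u,v,z in(("disc",350,262,.066),("corner",244,186,.048),("keeper",276,266,.067),("guide",431,270,.067),("pin",312,270,.093),("plate",607,278,.08),("barfar",606,250,.062),("barnear",606,276,.062)):
    print(n,(B.T@(ray("wrist",(u,v),z)-np.r_[O,0])*1e3).round(1))
E
```

```text
disc [ 5.8 -0.  66. ]
corner [58.7 77.4 48. ]
keeper [ 3.2 53.7 67. ]
guide [ -0.1 -59.1  67. ]
pin [ 9.9 27.4 93. ]
plate [  -1.2 -177.6   80. ]
barfar [  13.4 -187.3   62. ]
barnear [  -6.9 -191.6   62. ]
```

drive_tool(
  commands=[
    {"offset":[-1,0,38],"turn":[0,0,0],"jaw":1},
    {"offset":[-1,0,60],"turn":[0,0,0],"jaw":1},
    {"offset":[-1,0,76],"turn":[0,0,0],"jaw":1},
    {"offset":[-1,0,76],"turn":[0,0,0],"jaw":1},
    {"offset":[-1,0,76],"turn":[0,0,0],"jaw":1},
    {"offset":[-1,0,76],"turn":[0,0,0],"jaw":1},
  ],
)

```text
time_s: 2.15
ee_pos: [0.5352, -0.1341, 0.0758]
eef_rot: [[0.185, -0.983, 0.001], [-0.983, -0.185, -0.0], [0.001, -0.001, -1.0]]
contact_force: [0.5, 0.8, -1.2]
finger_gap: -0.0003
```

```bash
python3 - <<'E'
from h import *
s=28;r=28
P=[]
for k in range(0,6): P.append((25-2.5*k,28,74,0))
go(P)
E
```

```text
t 2.15 box [29.6 26.3 75.8] F [ 0.7  0.7 -1.2] gap -0.000 q7 -77.6
(25.0, 28, 74, 0) off [-1.7, 4.6, 1.8] turn [-0.001, -0.001, -0.001]
(22.5, 28, 74, 0) off [-1.7, 7.1, 1.8] turn [-0.001, -0.001, -0.001]
(20.0, 28, 74, 0) off [-1.7, 9.6, 1.7] turn [-0.001, -0.001, -0.001]
(17.5, 28, 74, 0) off [-1.7, 12.1, 1.7] turn [-0.001, -0.001, -0.001]
(15.0, 28, 74, 0) off [-1.6, 14.6, 1.7] turn [-0.001, -0.001, -0.001]
(12.5, 28, 74, 0) off [-1.6, 17.1, 1.7] turn [-0.001, -0.001, -0.001]
```

```bash
cat >> h.py <<'E'
def arc(a,d=16,r=28):
    c,s=np.cos(np.radians(a)),np.sin(np.radians(a)); return (round(c*d-s*r,1),round(s*d+c*r,1),74,-a)
E
python3 - <<'E'
from h import *
go([(22,28,74,0)]+[arc(a) for a in (0,5,10,15,20,25,30,35,40)])
E
```

```text
t 2.15 box [29.6 26.3 75.8] F [ 0.7  0.7 -1.2] gap -0.000 q7 -77.6
(22, 28, 74, 0) off [-1.7, 7.6, 1.8] turn [-0.001, -0.001, -0.001]
(np.float64(16.0), np.float64(28.0), 74, 0) off [-1.7, 13.6, 1.7] turn [-0.001, -0.001, -0.001]
(np.float64(13.5), np.float64(29.3), 74, -5) off [-2.9, 16.1, 1.7] turn [-0.001, -0.001, -0.088]
(np.float64(10.9), np.float64(30.4), 74, -10) off [-4.0, 18.7, 1.7] turn [-0.001, -0.001, -0.176]
(np.float64(8.2), np.float64(31.2), 74, -15) off [-4.8, 21.4, 1.7] turn [-0.001, -0.001, -0.263]
(np.float64(5.5), np.float64(31.8), 74, -20) off [-5.4, 24.1, 1.7] turn [-0.001, -0.001, -0.35]
(np.float64(2.7), np.float64(32.1), 74, -25) off [-5.7, 26.9, 1.7] turn [-0.001, -0.001, -0.437]
(np.float64(-0.1), np.float64(32.2), 74, -30) off [-5.8, 29.7, 1.7] turn [-0.001, -0.001, -0.525]
(np.float64(-3.0), np.float64(32.1), 74, -35) off [-5.7, 32.6, 1.7] turn [-0.001, -0.001, -0.612]
(np.float64(-5.7), np.float64(31.7), 74, -40) off [-5.3, 35.3, 1.7] turn [-0.001, -0.001, -0.699]
```

drive_tool(
  commands=[
    {"offset":[-1.7,7.6,1],"turn":[0,0,0],"jaw":1},
    {"offset":[-1.7,13.6,1],"turn":[0,0,0],"jaw":1},
    {"offset":[-2.9,16,1],"turn":[0,0,-0.088],"jaw":1},
    {"offset":[-4,18.7,1],"turn":[0,0,-0.176],"jaw":1},
    {"offset":[-4.8,21.4,1],"turn":[0,0,-0.263],"jaw":1},
    {"offset":[-5.4,24,1],"turn":[0,0,-0.35],"jaw":1},
    {"offset":[-5.7,27,1],"turn":[0,0,-0.437],"jaw":1},
    {"offset":[-5.8,29.7,1],"turn":[0,0,-0.525],"jaw":1},
    {"offset":[-5.7,32.6,1],"turn":[0,0,-0.612],"jaw":1},
    {"offset":[-5.3,35.3,1],"turn":[0,0,-0.699],"jaw":1},
  ],
)

```text
time_s: 2.98
ee_pos: [0.4985, -0.1351, 0.0742]
eef_rot: [[0.777, -0.629, 0.001], [-0.629, -0.777, -0.001], [0.001, -0.0, -1.0]]
contact_force: [0.4, -0.3, 0.4]
finger_gap: -0.0001
```

```bash
python3 - <<'E'
from h import *
go([arc(a) for a in (40,45,50,55,60,65,70,75,80,85)])
E
```

```text
t 2.98 box [-6.7 32.2 74.2] F [ 0.4 -0.4  0.4] gap -0.000 q7 -40.4
(np.float64(-5.7), np.float64(31.7), 74, -40) off [1.0, -0.4, 0.2] turn [-0.0, -0.001, 0.005]
(np.float64(-8.5), np.float64(31.1), 74, -45) off [-0.3, 2.1, 0.2] turn [0.0, -0.001, -0.082]
(np.float64(-11.2), np.float64(30.3), 74, -50) off [-1.5, 4.7, 0.2] turn [0.0, -0.001, -0.169]
(np.float64(-13.8), np.float64(29.2), 74, -55) off [-2.3, 7.4, 0.2] turn [0.0, -0.001, -0.257]
(np.float64(-16.2), np.float64(27.9), 74, -60) off [-2.9, 10.1, 0.2] turn [0.0, -0.001, -0.344]
(np.float64(-18.6), np.float64(26.3), 74, -65) off [-3.2, 12.9, 0.2] turn [0.0, -0.001, -0.431]
(np.float64(-20.8), np.float64(24.6), 74, -70) off [-3.3, 15.7, 0.2] turn [0.0, -0.001, -0.519]
(np.float64(-22.9), np.float64(22.7), 74, -75) off [-3.2, 18.6, 0.2] turn [0.0, -0.001, -0.606]
(np.float64(-24.8), np.float64(20.6), 74, -80) off [-2.8, 21.4, 0.2] turn [0.0, -0.001, -0.693]
(np.float64(-26.5), np.float64(18.4), 74, -85) off [-2.3, 24.1, 0.2] turn [0.0, -0.001, -0.78]
```

drive_tool(
  commands=[
    {"offset":[-0.3,2.1,0],"turn":[0,0,-0.082],"jaw":1},
    {"offset":[-1.5,4.7,0],"turn":[0,0,-0.169],"jaw":1},
    {"offset":[-2.3,7.4,0],"turn":[0,0,-0.257],"jaw":1},
    {"offset":[-2.9,10.1,0],"turn":[0,0,-0.344],"jaw":1},
    {"offset":[-3.2,12.9,0],"turn":[0,0,-0.431],"jaw":1},
    {"offset":[-3.3,15.7,0],"turn":[0,0,-0.519],"jaw":1},
    {"offset":[-3.2,18.6,0],"turn":[0,0,-0.606],"jaw":1},
    {"offset":[-2.8,21.4,0],"turn":[0,0,-0.693],"jaw":1},
    {"offset":[-2.3,24.1,0],"turn":[0,0,-0.78],"jaw":1},
    {"offset":[-2.3,24.1,0],"turn":[0,0,-0.78],"jaw":1},
  ],
)

```text
time_s: 3.82
ee_pos: [0.4813, -0.1528, 0.074]
eef_rot: [[0.995, 0.098, 0.0], [0.098, -0.995, -0.001], [0.0, 0.001, -1.0]]
contact_force: [0.2, 0.2, 0.8]
finger_gap: -0.0002
```

```bash
python3 - <<'E'
from h import *
go([arc(a) for a in (85,88,90,92,94)])
a=env.read_camera("top"); b=env.read_camera("wrist"); cv2.imwrite("pics/t2.png",a)
t=cv2.resize(a[205:290,290:410],None,fx=5,fy=5,interpolation=2)
crop(a,295,200,140,100,5,"pics/c2.png"); cv2.imwrite("pics/w2.png",b)
E
```

```text
t 3.82 box [-26.8  18.   74. ] F [0.2 0.1 0.8] gap -0.000 q7 2.5
(np.float64(-26.5), np.float64(18.4), 74, -85) off [0.3, -0.5, 0.0] turn [0.001, -0.0, -0.001]
(np.float64(-27.4), np.float64(17.0), 74, -88) off [-0.5, 1.0, 0.0] turn [0.001, -0.0, -0.053]
(np.float64(-28.0), np.float64(16.0), 74, -90) off [-1.0, 2.0, 0.0] turn [0.001, -0.0, -0.088]
(np.float64(-28.5), np.float64(15.0), 74, -92) off [-1.4, 3.1, 0.0] turn [0.001, -0.0, -0.123]
(np.float64(-29.0), np.float64(14.0), 74, -94) off [-1.8, 4.1, 0.0] turn [0.001, -0.0, -0.158]
```

View pics/w2.png

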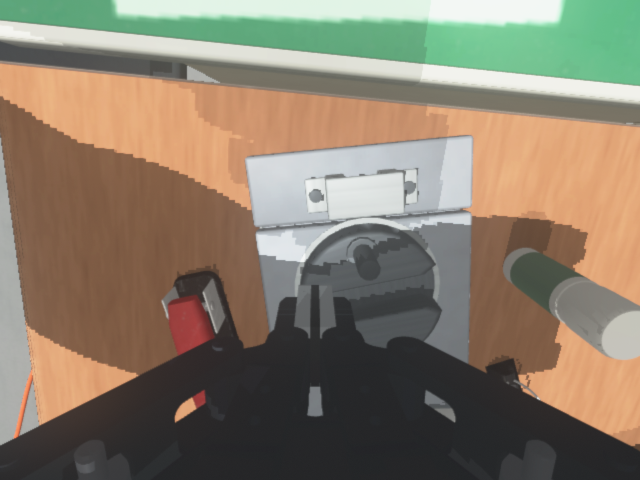

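The wrist view shows the pin still on the +y side at about (363,255), with the slot nearly across the bar. The fingers did not carry the pin as planned, so I'll check with the top view and projections.

```bash
python3 - <<'E'
from h import *
B=Ro.from_euler('z',YAW,degrees=True).as_matrix()
W=lambda x,y,z:np.r_[O,0]+B@np.array([x,y,z])/1e3
print("tcp",proj("wrist",env.sense()["ee_pos"]).round(0),"disc c",proj("wrist",W(0,0,66)).round(0), "keeper",proj("wrist",W(0,55,67)).round(0))
for th in(1.3,1.57,1.8,2.2): 
    x,y=28*np.cos(th),28*np.sin(th); print(th,proj("wrist",W(x,y,66)).round(0),proj("wrist",W(x,y,93)).round(0))
E
```

```text
tcp [317. 279.] disc c [370. 301.] keeper [364. 199.]
1.3 [382. 251.] [392. 271.]
1.57 [367. 251.] [375. 270.]
1.8 [354. 253.] [360. 273.]
2.2 [335. 264.] [338. 285.]
```

View pics/c2.png

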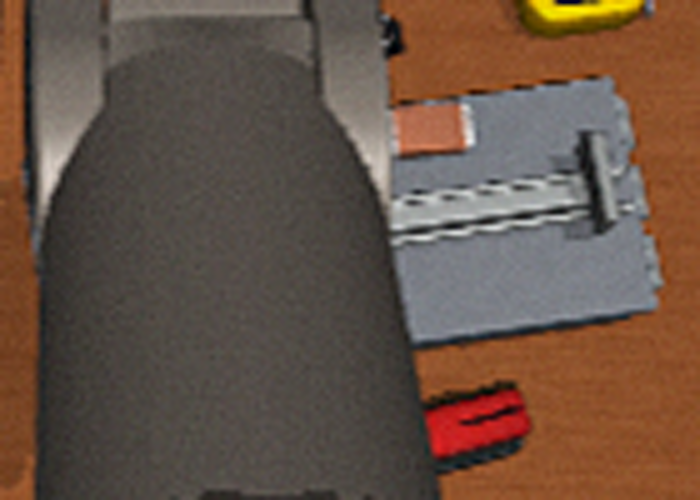

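```bash
python3 - <<'E'
from h import *
s=env.sense(); p=np.array(s["ee_pos"]); M=np.array(s["eef_rot"])
for h in(0,5,10,15,20,25):
    for y in(-11,0,11): print(h,y,proj("wrist",p+M@np.array([0,y,-h])/1e3).round(0),end="  ")
    print(proj("wrist",p+M@np.array([10,-11,-h])/1e3).round(0))
print(np.array(s["joint_efforts"]).round(1), s["moment"])
a=env.read_camera("wrist"); crop(a,250,200,200,150,4,"pics/w3.png")
E
```

```text
0 -11 [317. 258.]  0 0 [317. 279.]  0 11 [317. 300.]  [337. 258.]
5 -11 [317. 261.]  5 0 [317. 283.]  5 11 [317. 304.]  [338. 261.]
10 -11 [317. 265.]  10 0 [317. 287.]  10 11 [317. 309.]  [339. 265.]
15 -11 [317. 269.]  15 0 [317. 292.]  15 11 [317. 314.]  [339. 269.]
20 -11 [317. 273.]  20 0 [317. 296.]  20 11 [317. 319.]  [340. 273.]
25 -11 [317. 277.]  25 0 [317. 301.]  25 11 [317. 324.]  [341. 277.]
[  0.8 -72.3  -6.4 -34.9   0.1   0.    0.8] [ 0.05239932  0.02060909 -0.01000027]
```

View pics/w3.png

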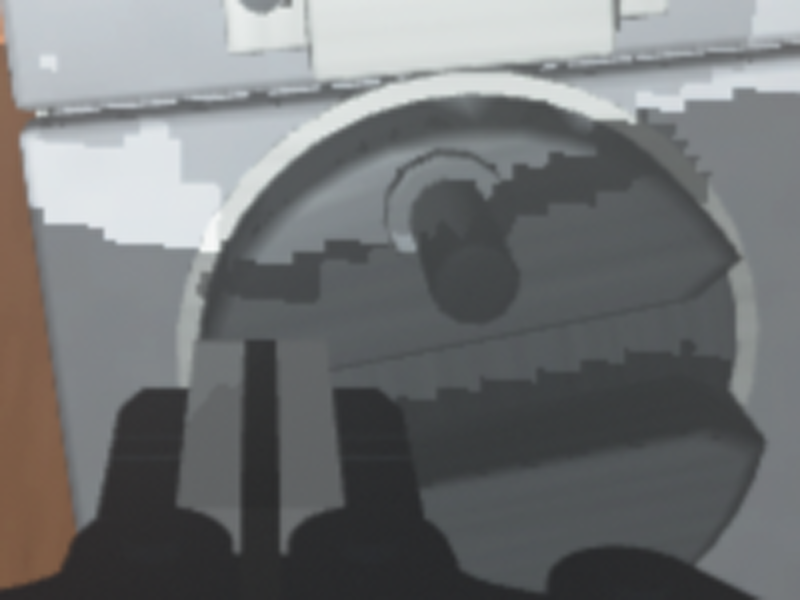

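```bash
python3 - <<'E'
from h import *
s=env.sense(); u=proj("scene",s["ee_pos"]); print(u, proj("scene",np.array(s["ee_pos"])+[0,0,.03]))
a=env.read_camera("scene"); cv2.imwrite("pics/s2.png",a); x,y=int(u[0])-70,int(u[1])-70
crop(a,x,y,140,110,5,"pics/s2c.png")
E
```

```text
[314.28630771 245.97426815] [314.17557474 234.52494205]
```

View pics/s2c.png

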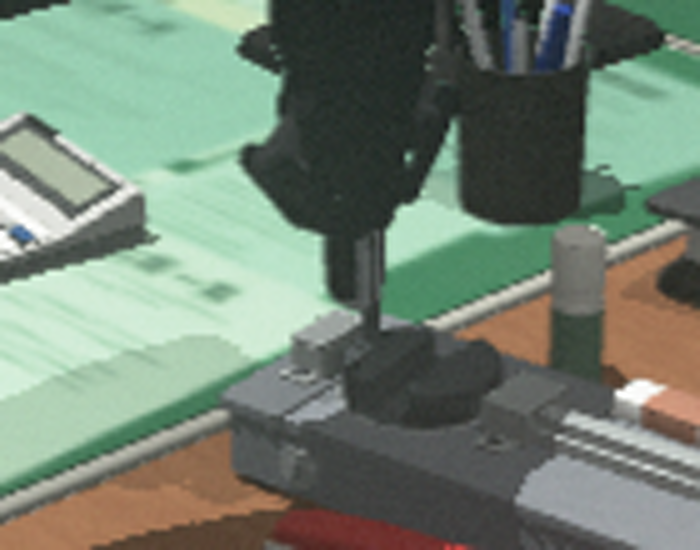

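The scene crop shows the real fingertip at about crop (360,315). The reported TCP projects to (351,355), so the tip really ends about 20 mm above the reported TCP and passed just over the pin. The disc is unmoved at about 1.65 rad. I'll go back to the +x side and repeat the push lower.

```bash
python3 - <<'E'
from h import *
go([(-27,18,95,-85),(30,28,95,0)])
E
```

```text
t 4.02 box [-26.   18.7  73.8] F [-0.  -0.2  0.2] gap -0.000 q7 2.1
(-27, 18, 95, -85) off [-0.9, 0.8, -21.2] turn [0.0, -0.0, -0.007]
(30, 28, 95, 0) off [54.9, -14.6, -21.2] turn [-0.0, -0.001, 1.476]
```

drive_tool(
  commands=[
    {"offset":[0,0,-21],"turn":[0,0,0],"jaw":1},
    {"offset":[0,0,-21],"turn":[0,0,0.1],"jaw":1},
    {"offset":[10,-3,-21],"turn":[0,0,0.22],"jaw":1},
    {"offset":[20,-6,-21],"turn":[0,0,0.34],"jaw":1},
    {"offset":[30,-9,-21],"turn":[0,0,0.46],"jaw":1},
    {"offset":[40,-12,-21],"turn":[0,0,0.58],"jaw":1},
    {"offset":[50,-14,-21],"turn":[0,0,0.7],"jaw":1},
    {"offset":[55,-14.6,-21],"turn":[0,0,0.82],"jaw":1},
    {"offset":[55,-14.6,-21],"turn":[0,0,0.94],"jaw":1},
    {"offset":[55,-14.6,-21],"turn":[0,0,1.06],"jaw":1},
  ],
)

```text
time_s: 4.85
ee_pos: [0.5357, -0.1316, 0.0945]
eef_rot: [[0.564, -0.826, 0.0], [-0.826, -0.564, 0.0], [-0.0, -0.0, -1.0]]
contact_force: [-0.1, 0.4, -0.2]
finger_gap: 0.0002
```

```bash
python3 - <<'E'
from h import *
go([(30,28,95,0),(30,28,56,0)])
E
```

```text
t 4.85 box [30.6 28.7 94.5] F [-0.   0.4 -0.2] gap 0.000 q7 -56.3
(30, 28, 95, 0) off [0.4, 0.8, -0.5] turn [-0.0, 0.0, 0.412]
(30, 28, 56, 0) off [0.4, 0.8, 38.5] turn [-0.0, 0.0, 0.412]
```

drive_tool(
  commands=[
    {"offset":[0,0,0],"turn":[0,0,0.12],"jaw":1},
    {"offset":[0,0,0],"turn":[0,0,0.24],"jaw":1},
    {"offset":[0,0,10],"turn":[0,0,0.36],"jaw":1},
    {"offset":[0,0,20],"turn":[0,0,0.4],"jaw":1},
    {"offset":[0,0,25],"turn":[0,0,0.41],"jaw":1},
    {"offset":[0,0,29],"turn":[0,0,0.41],"jaw":1},
    {"offset":[0,0,33],"turn":[0,0,0.41],"jaw":1},
    {"offset":[0,0,36],"turn":[0,0,0.41],"jaw":1},
    {"offset":[0,0,38],"turn":[0,0,0.41],"jaw":1},
    {"offset":[0,0,38],"turn":[0,0,0.41],"jaw":1},
  ],
)

```text
time_s: 5.68
ee_pos: [0.5353, -0.1322, 0.0562]
eef_rot: [[0.195, -0.981, -0.0], [-0.981, -0.195, 0.0], [-0.0, 0.0, -1.0]]
contact_force: [-0.2, 0.5, 0.0]
finger_gap: -0.0
```

```bash
python3 - <<'E'
from h import *
s=env.sense(); u=proj("scene",s["ee_pos"]); print(u)
a=env.read_camera("scene"); cv2.imwrite("pics/s3.png",a); x,y=int(u[0])-70,int(u[1])-70
crop(a,x,y,140,110,5,"pics/s3c.png")
go([(22,28,56,0)]+[arc(a)[:2]+(56,-a) for a in (0,5,10,15,20,25,30,35,40)])
E
```

```text
[325.1496535  242.89007268]
t 5.73 box [30.1 28.1 56.5] F [ 0.6 -0.  -0.7] gap 0.000 q7 -78.2
(22, 28, 56, 0) off [0.0, 8.1, 0.5] turn [-0.0, 0.0, 0.009]
(np.float64(16.0), np.float64(28.0), 56, 0) off [-0.0, 14.1, 0.5] turn [-0.0, 0.0, 0.009]
(np.float64(13.5), np.float64(29.3), 56, -5) off [-1.3, 16.6, 0.5] turn [-0.0, 0.0, -0.078]
(np.float64(10.9), np.float64(30.4), 56, -10) off [-2.5, 19.2, 0.5] turn [-0.0, 0.0, -0.165]
(np.float64(8.2), np.float64(31.2), 56, -15) off [-3.3, 21.9, 0.5] turn [-0.0, 0.0, -0.253]
(np.float64(5.5), np.float64(31.8), 56, -20) off [-3.9, 24.6, 0.5] turn [-0.0, 0.0, -0.34]
(np.float64(2.7), np.float64(32.1), 56, -25) off [-4.2, 27.4, 0.5] turn [-0.0, 0.0, -0.427]
(np.float64(-0.1), np.float64(32.2), 56, -30) off [-4.4, 30.2, 0.5] turn [-0.0, 0.0, -0.514]
(np.float64(-3.0), np.float64(32.1), 56, -35) off [-4.3, 33.1, 0.5] turn [-0.0, 0.0, -0.602]
(np.float64(-5.7), np.float64(31.7), 56, -40) off [-3.9, 35.8, 0.5] turn [-0.0, 0.0, -0.689]
```

View pics/s3c.png

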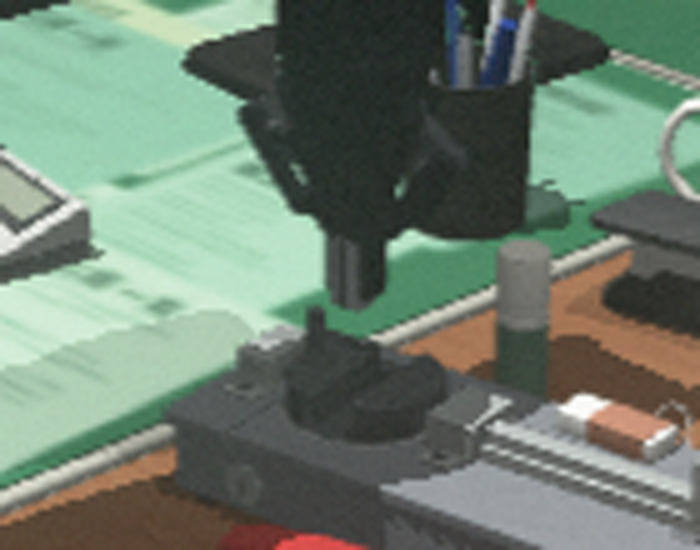

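The scene crop shows the tip at (350,310), about 15 mm below the pin-top level, beside the pin at (315,312). I'll lower slightly and sweep.

drive_tool(
  commands=[
    {"offset":[0,4,3],"turn":[0,0,0],"jaw":1},
    {"offset":[0,10,4],"turn":[0,0,0],"jaw":1},
    {"offset":[0,14,4],"turn":[0,0,0],"jaw":1},
    {"offset":[-1.3,16.6,4],"turn":[0,0,-0.078],"jaw":1},
    {"offset":[-2.5,19.2,4],"turn":[0,0,-0.165],"jaw":1},
    {"offset":[-3.3,22,4],"turn":[0,0,-0.253],"jaw":1},
    {"offset":[-3.9,24.6,4],"turn":[0,0,-0.34],"jaw":1},
    {"offset":[-4.2,27.4,4],"turn":[0,0,-0.427],"jaw":1},
    {"offset":[-4.4,30.2,4],"turn":[0,0,-0.514],"jaw":1},
    {"offset":[-4.3,33,4],"turn":[0,0,-0.602],"jaw":1},
  ],
)

```text
time_s: 6.57
ee_pos: [0.5022, -0.1345, 0.0528]
eef_rot: [[0.719, -0.695, 0.001], [-0.695, -0.719, -0.0], [0.001, -0.001, -1.0]]
contact_force: [2.6, 0.9, 0.0]
finger_gap: -0.0001
```

```bash
python3 - <<'E'
from h import *
go([arc(a)[:2]+(52,-a) for a in (40,45,50,55,60,65,70,75,80,85)])
E
```

```text
t 6.57 box [-2.9 32.1 52.8] F [2.7 0.4 0. ] gap -0.000 q7 -46.8
(np.float64(-5.7), np.float64(31.7), 52, -40) off [-1.3, 2.5, 0.8] turn [-0.001, -0.001, -0.083]
(np.float64(-8.5), np.float64(31.1), 52, -45) off [-2.5, 5.2, 0.8] turn [-0.001, -0.001, -0.17]
(np.float64(-11.2), np.float64(30.3), 52, -50) off [-3.4, 7.8, 0.8] turn [-0.001, -0.001, -0.257]
(np.float64(-13.8), np.float64(29.2), 52, -55) off [-4.0, 10.6, 0.8] turn [-0.001, -0.001, -0.345]
(np.float64(-16.2), np.float64(27.9), 52, -60) off [-4.3, 13.3, 0.8] turn [-0.001, -0.001, -0.432]
(np.float64(-18.6), np.float64(26.3), 52, -65) off [-4.4, 16.2, 0.8] turn [-0.001, -0.001, -0.519]
(np.float64(-20.8), np.float64(24.6), 52, -70) off [-4.3, 18.9, 0.8] turn [-0.0, -0.001, -0.606]
(np.float64(-22.9), np.float64(22.7), 52, -75) off [-3.9, 21.8, 0.8] turn [-0.0, -0.001, -0.694]
(np.float64(-24.8), np.float64(20.6), 52, -80) off [-3.3, 24.5, 0.8] turn [-0.0, -0.001, -0.781]
(np.float64(-26.5), np.float64(18.4), 52, -85) off [-2.5, 27.2, 0.8] turn [-0.0, -0.001, -0.868]
```

In contact at about 2.7 N. I'll continue the sweep.

drive_tool(
  commands=[
    {"offset":[-1.3,2.5,0],"turn":[0,0,-0.083],"jaw":1},
    {"offset":[-2.5,5.2,0],"turn":[0,0,-0.17],"jaw":1},
    {"offset":[-3.4,7.8,0],"turn":[0,0,-0.257],"jaw":1},
    {"offset":[-4,10.6,0],"turn":[0,0,-0.345],"jaw":1},
    {"offset":[-4.3,13.3,0],"turn":[0,0,-0.432],"jaw":1},
    {"offset":[-4.4,16.2,0],"turn":[0,0,-0.519],"jaw":1},
    {"offset":[-4.3,19,0],"turn":[0,0,-0.606],"jaw":1},
    {"offset":[-3.9,21.8,0],"turn":[0,0,-0.694],"jaw":1},
    {"offset":[-3.3,24.5,0],"turn":[0,0,-0.781],"jaw":1},
    {"offset":[-2.5,27.2,0],"turn":[0,0,-0.868],"jaw":1},
  ],
)

```text
time_s: 7.4
ee_pos: [0.4812, -0.1521, 0.0527]
eef_rot: [[0.995, 0.099, 0.001], [0.099, -0.995, 0.0], [0.001, 0.0, -1.0]]
contact_force: [1.4, 2.0, 0.3]
finger_gap: 0.0
```

```bash
python3 - <<'E'
from h import *
go([arc(a)[:2]+(52,-a) for a in (85,88,90,92,94,96)])
cv2.imwrite("pics/w4.png",env.read_camera("wrist"))
B=Ro.from_euler('z',YAW,degrees=True).as_matrix()
W=lambda x,y,z:np.r_[O,0]+B@np.array([x,y,z])/1e3
print("disc c",proj("wrist",W(0,0,66)),"slot dir",proj("wrist",W(0,38,66)),proj("wrist",W(0,-38,66)))
crop(cv2.imread("pics/w4.png"),240,180,220,160,3.6,"pics/w4c.png")
E
```

```text
t 7.40 box [-26.8  18.7  52.7] F [1.8 1.7 0.3] gap 0.000 q7 -0.3
(np.float64(-26.5), np.float64(18.4), 52, -85) off [0.3, 0.3, 0.7] turn [0.0, -0.001, 0.0]
(np.float64(-27.4), np.float64(17.0), 52, -88) off [-0.5, 1.8, 0.7] turn [0.0, -0.001, -0.052]
(np.float64(-28.0), np.float64(16.0), 52, -90) off [-1.0, 2.8, 0.7] turn [0.0, -0.001, -0.087]
(np.float64(-28.5), np.float64(15.0), 52, -92) off [-1.4, 3.8, 0.7] turn [0.0, -0.001, -0.122]
(np.float64(-29.0), np.float64(14.0), 52, -94) off [-1.8, 4.9, 0.7] turn [0.0, -0.001, -0.157]
(np.float64(-29.5), np.float64(13.0), 52, -96) off [-2.2, 5.9, 0.7] turn [0.0, -0.001, -0.192]
disc c [377.54053955 321.37333887] slot dir [374.52997748 244.40359564] [380.21558507 389.76507499]
```

View pics/w4c.png

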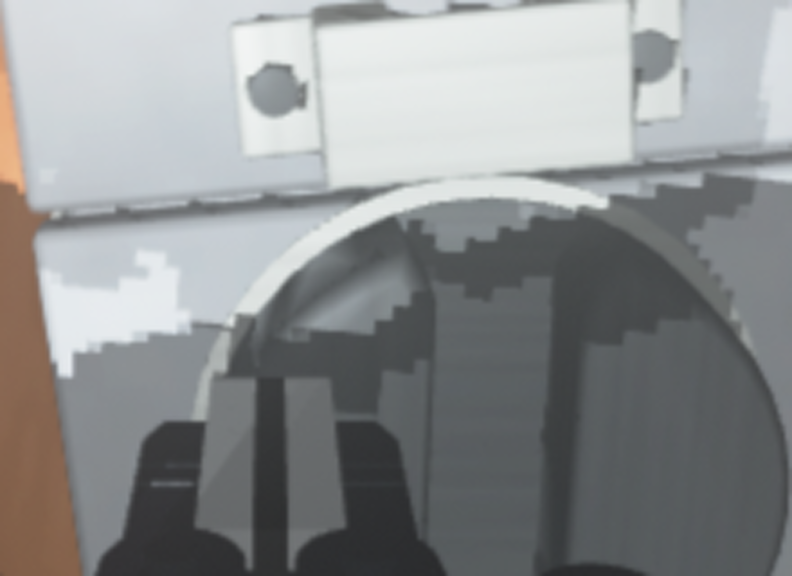

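The crop shows the slot running almost along the bar; its left edge goes from (432,290) to (425,540). I'll ray-cast that edge for the angle.

```bash
python3 - <<'E'
from h import *
B=Ro.from_euler('z',YAW,degrees=True).as_matrix()
g=lambda u,v,z:(B.T@(ray("wrist",(240+u/3.6,180+v/3.6),z)-np.r_[O,0])*1e3)
for z,q in((.066,[(433,295),(426,535)]),(.066,[(588,340),(570,560)]),(.048,[(553,285),(540,560)]),(.067,[(318,25),(328,185)]),(.067,[(630,5),(634,160)])):
    a,b=g(*q[0],z),g(*q[1],z); d=a-b; print(a.round(1),b.round(1),"ang off y (ccw+)",np.arctan2(-d[0],d[1]).round(3))
E
```

```text
[-6.7 30.3 66. ] [-9.2 -3.1 66. ] ang off y (ccw+) -0.075
[12.5 22.7 66. ] [ 9.6 -8.3 66. ] ang off y (ccw+) -0.093
[11.8 23.8 48. ] [  8.9 -18.9  48. ] ang off y (ccw+) -0.068
[-18.6  65.2  67. ] [-18.8  45.8  67. ] ang off y (ccw+) -0.009
[17.8 64.6 67. ] [18.2 45.9 67. ] ang off y (ccw+) 0.018
```

drive_tool(
  commands=[
    {"offset":[-0.5,1.3,0],"turn":[0,0,-0.044],"jaw":1},
    {"offset":[-1,2.5,0],"turn":[0,0,-0.087],"jaw":1},
    {"offset":[-1,2.5,0],"turn":[0,0,-0.087],"jaw":1},
    {"offset":[-1,2.5,0],"turn":[0,0,-0.087],"jaw":1},
  ],
)

```text
time_s: 7.78
ee_pos: [0.4803, -0.1548, 0.0525]
eef_rot: [[0.984, 0.178, -0.0], [0.178, -0.984, -0.0], [-0.0, -0.0, -1.0]]
contact_force: [0.1, 0.2, 0.0]
finger_gap: 0.0003
```

```bash
python3 - <<'E'
from h import *
go([(-28,20,52,-90),(-28,26,52,-90),(-28,26,120,-90)])
im=env.read_camera("wrist"); cv2.imwrite("pics/w5.png",im)
B=Ro.from_euler('z',YAW,degrees=True).as_matrix()
e=cv2.Canny(cv2.GaussianBlur(im,(3,3),0),15,40)
L=cv2.HoughLinesP(e[:,330:440][225:335],1,np.pi/360,25,minLineLength=40,maxLineGap=8)
for l in L[:,0]:
    q=l.astype(float)+[330,225,330,225]; a,b=[(B.T@(ray("wrist",p,.066)-np.r_[O,0])*1e3) for p in(q[:2],q[2:])]
    d=a-b; d=d if d[1]>0 else -d; t=np.arctan2(-d[0],d[1])
    if abs(t)<.4: print(q,a.round(1)[:2],b.round(1)[:2],t.round(3))
E
```

```text
t 7.78 box [-28.2  16.2  52.5] F [0.1 0.2 0. ] gap 0.000 q7 4.0
(-28, 20, 52, -90) off [0.2, -3.8, 0.5] turn [-0.0, 0.0, -0.008]
(-28, 26, 52, -90) off [0.1, -9.8, 0.5] turn [-0.0, 0.0, -0.008]
(-28, 26, 120, -90) off [0.1, -9.8, -67.5] turn [-0.0, 0.0, -0.008]
[390. 333. 393. 258.] [ 6.6 -6. ] [ 6.1 31.6] 0.012
[359. 332. 360. 259.] [-8.2 -5.3] [-8.6 31.3] 0.012
[398. 331. 402. 280.] [10.3 -5. ] [10.7 21. ] -0.017
[357. 330. 357. 286.] [-9.1 -4.3] [-9.7 18.2] 0.023
[331. 285. 335. 326.] [-21.6  18.8] [-19.6  -2.1] 0.094
```

The slot is aligned to within 0.02 rad. I'll back off, lift, and move behind the plate.

drive_tool(
  commands=[
    {"offset":[0,-5,0],"turn":[0,0,0],"jaw":1},
    {"offset":[0,-10,0],"turn":[0,0,0],"jaw":1},
    {"offset":[0,-10,-35],"turn":[0,0,0],"jaw":1},
    {"offset":[0,-10,-70],"turn":[0,0,0],"jaw":1},
    {"offset":[10,30,-70],"turn":[0,0,0],"jaw":1},
    {"offset":[28,65,-70],"turn":[0,0,0],"jaw":1},
    {"offset":[28,105,-70],"turn":[0,0,0],"jaw":1},
    {"offset":[28,145,-70],"turn":[0,0,0],"jaw":1},
    {"offset":[28,185,-70],"turn":[0,0,0],"jaw":1},
    {"offset":[28,225,-70],"turn":[0,0,0],"jaw":1},
  ],
)

```text
time_s: 8.67
ee_pos: [0.5491, -0.3722, 0.1224]
eef_rot: [[0.984, 0.181, -0.0], [0.181, -0.984, -0.0], [-0.0, 0.0, -1.0]]
contact_force: [0.7, 0.2, -0.2]
finger_gap: -0.0002
```

```bash
python3 - <<'E'
from h import *
go([(0,-226,120,-90),(0,-226,50,-90)])
E
```

```text
t 8.67 box [  -0.9 -210.2  122.4] F [ 0.7  0.  -0.2] gap -0.000 q7 25.4
(0, -226, 120, -90) off [1.0, 15.8, 2.4] turn [0.0, 0.0, -0.005]
(0, -226, 50, -90) off [1.0, 15.8, 72.4] turn [0.0, 0.0, -0.005]
```

drive_tool(
  commands=[
    {"offset":[1,15,0],"turn":[0,0,0],"jaw":1},
    {"offset":[1,16,10],"turn":[0,0,0],"jaw":1},
    {"offset":[1,16,35],"turn":[0,0,0],"jaw":1},
    {"offset":[1,16,60],"turn":[0,0,0],"jaw":1},
    {"offset":[1,16,71],"turn":[0,0,0],"jaw":1},
    {"offset":[1,16,71],"turn":[0,0,0],"jaw":1},
  ],
)

```text
time_s: 9.17
ee_pos: [0.5515, -0.3844, 0.0486]
eef_rot: [[0.983, 0.182, -0.004], [0.182, -0.983, 0.003], [-0.003, -0.003, -1.0]]
contact_force: [0.7, 0.3, 0.6]
finger_gap: 0.0001
```

```bash
python3 - <<'E'
from h import *
go([(0,y,50,-90) for y in (-205,-185)])
im=env.read_camera("top"); cv2.imwrite("pics/t6.png",im); crop(im,295,195,160,112,5,"pics/t6c.png")
E
```

```text
t 9.17 box [  -0.9 -222.7   48.6] F [0.7 0.2 0.6] gap 0.000 q7 24.2
(0, -205, 50, -90) off [0.8, -17.7, -1.3] turn [-0.003, 0.003, -0.004]
(0, -185, 50, -90) off [0.7, -37.7, -1.2] turn [-0.003, 0.003, -0.004]
```

View pics/t6c.png

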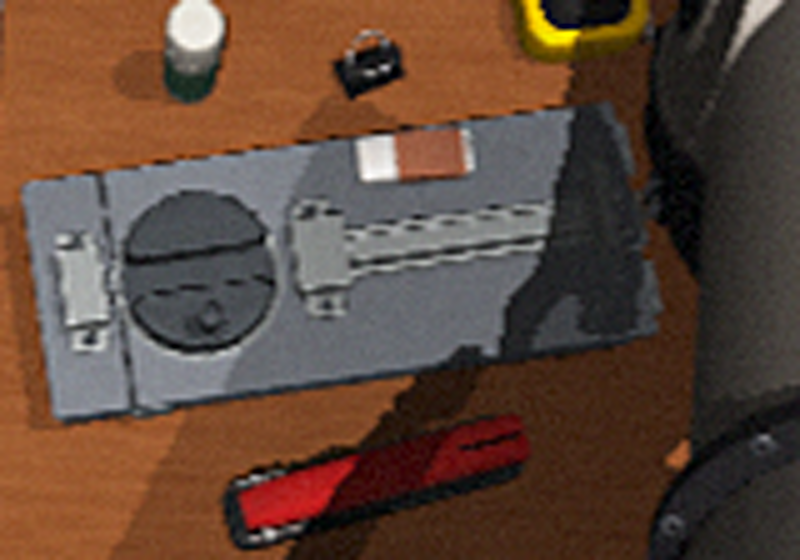

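The top crop shows the slot in line with the bar, the pin on the -x side at (205,318), and the bystanders unmoved. Now the gentle push.

drive_tool(
  commands=[
    {"offset":[1,-5,-1],"turn":[0,0,0],"jaw":1},
    {"offset":[1,-10,-1],"turn":[0,0,0],"jaw":1},
    {"offset":[1,-14,-1],"turn":[0,0,0],"jaw":1},
    {"offset":[1,-17,-1],"turn":[0,0,0],"jaw":1},
    {"offset":[1,-20,-1],"turn":[0,0,0],"jaw":1},
    {"offset":[1,-23,-1],"turn":[0,0,0],"jaw":1},
    {"offset":[1,-26,-1],"turn":[0,0,0],"jaw":1},
    {"offset":[1,-29,-1],"turn":[0,0,0],"jaw":1},
    {"offset":[1,-32,-1],"turn":[0,0,0],"jaw":1},
    {"offset":[1,-35,-1],"turn":[0,0,0],"jaw":1},
  ],
)

```text
time_s: 10.05
ee_pos: [0.5474, -0.3517, 0.0525]
eef_rot: [[0.984, 0.181, 0.0], [0.181, -0.984, 0.0], [0.0, 0.0, -1.0]]
contact_force: [1.7, -2.1, 1.6]
finger_gap: -0.0002
```

```bash
python3 - <<'E'
from h import *
go([(0,y,50,-90) for y in (-180,-92)])
E
```

```text
t 10.05 box [   1.2 -189.7   52.5] F [ 1.3 -2.4  1.6] gap -0.000 q7 21.5
(0, -180, 50, -90) off [-1.2, -9.7, 2.5] turn [0.0, -0.0, -0.005]
(0, -92, 50, -90) off [-1.7, -97.7, 2.5] turn [0.0, -0.0, -0.005]
```

drive_tool(
  commands=[
    {"offset":[-1,-4,2],"turn":[0,0,0],"jaw":1},
    {"offset":[-1,-8,2],"turn":[0,0,0],"jaw":1},
    {"offset":[-1,-12,2],"turn":[0,0,0],"jaw":1},
    {"offset":[-1,-16,2],"turn":[0,0,0],"jaw":1},
    {"offset":[-1,-20,2],"turn":[0,0,0],"jaw":1},
    {"offset":[-1,-24,2],"turn":[0,0,0],"jaw":1},
    {"offset":[-1,-28,2],"turn":[0,0,0],"jaw":1},
    {"offset":[-1,-32,2],"turn":[0,0,0],"jaw":1},
    {"offset":[-1,-36,2],"turn":[0,0,0],"jaw":1},
    {"offset":[-1,-40,2],"turn":[0,0,0],"jaw":1},
  ],
)

```text
time_s: 10.88
ee_pos: [0.5391, -0.3123, 0.0505]
eef_rot: [[0.983, 0.181, 0.0], [0.181, -0.983, 0.0], [0.0, -0.0, -1.0]]
contact_force: [0.2, -0.9, 0.2]
finger_gap: 0.0003
```

```bash
python3 - <<'E'
from h import *
go([(0,y,50,-90) for y in (-120,-92)])
E
```

```text
t 10.88 box [   0.4 -149.5   50.5] F [ 0.  -0.9  0.2] gap 0.000 q7 18.3
(0, -120, 50, -90) off [-0.5, -29.5, 0.5] turn [-0.0, -0.0, -0.005]
(0, -92, 50, -90) off [-0.7, -57.5, 0.5] turn [-0.0, -0.0, -0.005]
```

drive_tool(
  commands=[
    {"offset":[-0.5,-4,0],"turn":[0,0,0],"jaw":1},
    {"offset":[-0.5,-8,0],"turn":[0,0,0],"jaw":1},
    {"offset":[-0.5,-12,0],"turn":[0,0,0],"jaw":1},
    {"offset":[-0.5,-16,0],"turn":[0,0,0],"jaw":1},
    {"offset":[-0.5,-20,0],"turn":[0,0,0],"jaw":1},
    {"offset":[-0.5,-24,0],"turn":[0,0,0],"jaw":1},
    {"offset":[-0.5,-28,0],"turn":[0,0,0],"jaw":1},
    {"offset":[-0.5,-32,0],"turn":[0,0,0],"jaw":1},
    {"offset":[-0.5,-36,0],"turn":[0,0,0],"jaw":1},
    {"offset":[-0.5,-40,0],"turn":[0,0,0],"jaw":1},
  ],
)

```text
time_s: 11.72
ee_pos: [0.5314, -0.2731, 0.0505]
eef_rot: [[0.983, 0.181, 0.0], [0.181, -0.983, 0.0], [0.0, -0.0, -1.0]]
contact_force: [0.2, -1.2, 0.8]
finger_gap: -0.0001
```

```bash
python3 - <<'E'
from h import *
go([(0,y,50,-90) for y in (-92,)])
E
```

```text
t 11.72 box [ 1.000e-01 -1.095e+02  5.050e+01] F [-0.  -1.2  0.8] gap -0.000 q7 14.9
(0, -92, 50, -90) off [-0.2, -17.5, 0.5] turn [-0.0, -0.0, -0.005]
```

Final stretch, in 2 mm steps and then 1 mm steps, watching the force.

drive_tool(
  commands=[
    {"offset":[0,-2.5,0],"turn":[0,0,0],"jaw":1},
    {"offset":[0,-5,0],"turn":[0,0,0],"jaw":1},
    {"offset":[0,-7.5,0],"turn":[0,0,0],"jaw":1},
    {"offset":[0,-10,0],"turn":[0,0,0],"jaw":1},
    {"offset":[0,-12,0],"turn":[0,0,0],"jaw":1},
    {"offset":[0,-13,0],"turn":[0,0,0],"jaw":1},
    {"offset":[0,-14,0],"turn":[0,0,0],"jaw":1},
    {"offset":[0,-15,0],"turn":[0,0,0],"jaw":1},
    {"offset":[0,-16,0],"turn":[0,0,0],"jaw":1},
  ],
)

```text
time_s: 12.47
ee_pos: [0.5286, -0.2578, 0.0505]
eef_rot: [[0.984, 0.181, 0.0], [0.181, -0.984, 0.0], [0.0, -0.0, -1.0]]
contact_force: [-0.5, -1.2, -1.0]
finger_gap: -0.0002
```

drive_tool(
  commands=[
    {"offset":[0,-1,0],"turn":[0,0,0],"jaw":1},
    {"offset":[0,-2,0],"turn":[0,0,0],"jaw":1},
    {"offset":[0,-2,0],"turn":[0,0,0],"jaw":1},
  ],
)

```text
time_s: 12.72
ee_pos: [0.5282, -0.2555, 0.0505]
eef_rot: [[0.983, 0.181, 0.0], [0.181, -0.983, 0.0], [0.0, -0.0, -1.0]]
contact_force: [-0.2, -0.3, -0.0]
finger_gap: -0.0
```

```bash
python3 - <<'E'
from h import *
go([(0,y,50,-90) for y in (-92,)])
E
```

```text
t 12.72 box [  0.2 -91.6  50.5] F [-0.2 -0.3 -0. ] gap -0.000 q7 13.4
(0, -92, 50, -90) off [-0.2, 0.4, 0.5] turn [-0.0, -0.0, -0.005]
```

No end-stop rise yet, so I'll creep on until the force climbs.

drive_tool(
  commands=[
    {"offset":[0,-0.7,0],"turn":[0,0,0],"jaw":1},
    {"offset":[0,-1.4,0],"turn":[0,0,0],"jaw":1},
    {"offset":[0,-2,0],"turn":[0,0,0],"jaw":1},
  ],
)

```text
time_s: 12.97
ee_pos: [0.5279, -0.2547, 0.0505]
eef_rot: [[0.984, 0.18, 0.0], [0.18, -0.984, -0.001], [0.0, 0.001, -1.0]]
contact_force: [1.0, -8.3, -2.5]
finger_gap: -0.0003
```

drive_tool(
  commands=[
    {"offset":[0,-0.7,0],"turn":[0,0,0],"jaw":1},
    {"offset":[0,-1.4,0],"turn":[0,0,0],"jaw":1},
    {"offset":[0,-2,0],"turn":[0,0,0],"jaw":1},
  ],
)

```text
time_s: 13.22
ee_pos: [0.5279, -0.2546, 0.0508]
eef_rot: [[0.984, 0.179, 0.002], [0.179, -0.984, -0.003], [0.001, 0.003, -1.0]]
contact_force: [4.3, -18.3, -3.9]
finger_gap: -0.0
```

A firm stop at 18 N with the TCP at box y ≈ -90.7, so the face is at about -80: home. I'll back straight off, lift, and check.

drive_tool(
  commands=[
    {"offset":[0,4,0],"turn":[0,0,0],"jaw":1},
    {"offset":[0,12,0],"turn":[0,0,0],"jaw":1},
    {"offset":[0,25,0],"turn":[0,0,0],"jaw":1},
    {"offset":[0,30,-20],"turn":[0,0,0],"jaw":1},
    {"offset":[0,30,-55],"turn":[0,0,0],"jaw":1},
    {"offset":[0,60,-90],"turn":[0,0,0],"jaw":1},
    {"offset":[0,100,-110],"turn":[0,0,0],"jaw":1},
    {"offset":[0,140,-110],"turn":[0,0,0],"jaw":1},
    {"offset":[0,160,-110],"turn":[0,0,0],"jaw":1},
    {"offset":[0,160,-110],"turn":[0,0,0],"jaw":1},
  ],
)

```text
time_s: 14.05
ee_pos: [0.5553, -0.4167, 0.1602]
eef_rot: [[0.985, 0.174, 0.0], [0.174, -0.985, -0.002], [-0.0, 0.002, -1.0]]
contact_force: [-1.0, 0.2, -0.2]
finger_gap: 0.0001
```

```bash
python3 - <<'E'
from h import *
go([])
im=env.read_camera("top"); cv2.imwrite("pics/t7.png",im); crop(im,290,195,150,112,5,"pics/t7c.png")
E
```

```text
t 14.05 box [  -3.2 -255.1  160.2] F [-0.9  0.4 -0.2] gap 0.000 q7 29.2
```

View pics/t7c.png

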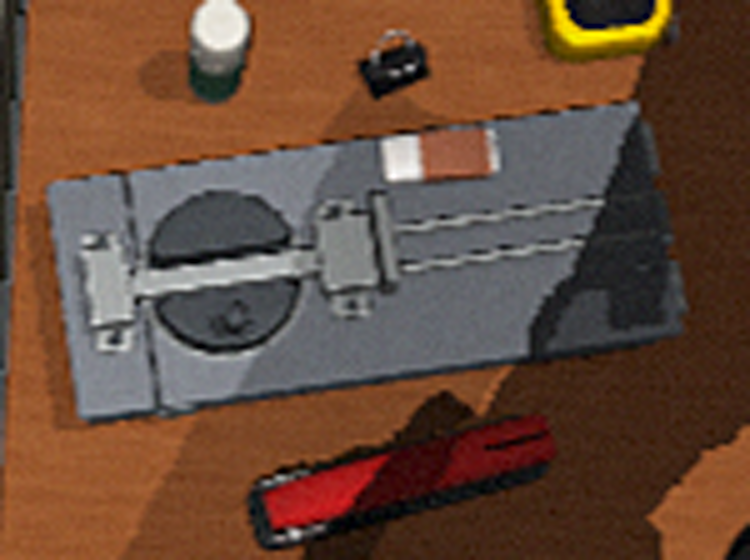

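The final crop shows the bar through the slot and into the keeper (110,290), with the end plate at (383,240) against the guide staple. The bystanders are unmoved and the robot is clear, so I'm handing it in.

```bash
python3 -c "
from station import env
print(env.sign_off())"
```

```text
the job is handed in; nothing more can be done
None
```

The strongbox is bolted: I turned the disc by its pin to about 3.14 rad, then pushed the bar by its end plate through the slot and into the keeper until it stopped. I handed it in at about 14 s on the robot's clock.

- **Alignment:** before the bar was pushed, the camera put the slot within about 0.02 rad of the bar's line.
- **Bar home:** the push met a firm stop of about 18 N at the wrist. My face estimate there was box y ≈ -80 mm, which matches the home position. The last top view shows the plate against the guide staple and the bar in the keeper.
- **Bystanders:** the eraser, glue stick, binder clip, stapler and tape measure look unmoved in the last top view, and the arm is clear. That view does not show the calculator, but nothing went near it.
- **What disagreed:** the first sweep missed the pin, because the shut fingertips end about 20 mm above the reported tool point and passed just over it. I saw this in the wrist and scene views, lowered the tool by that much and repeated the sweep. The miss showed no contact force and moved nothing.

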